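Drive a jammed spacer plug out of a tube-carrier block with a drift

ROBOT

A 7-joint arm with a two-finger parallel gripper is mounted at the origin on a cart in front of the work surface, level with it; the furniture and walls round the work are solid. World frame = base frame: x ahead of the robot, y to its left, z up, the work surface at z = 0. Lengths are in m, angles in rad, forces in N, time in s.
With the tool pointing down it reaches from about 0.4 to 0.875 m from the base axis. Payload 19.3 kg.
Tool frame: the origin (TCP) lies on the centre line of the jaws, within the pads' length; the fingertips stand 14 mm ahead of it and the grasp point (between the pads) lies 5 mm behind it (bot.tip_extent is the distance from the TCP to the fingertips, in m); z points along the fingers, y is the line along which they close (so a half turn about z gives the same grasp; the last joint's range is limited). The gripper opens to 85 mm and grips with 20 to 120 N. Pads are 22 mm wide; open, the fingers measure 114 mm over their backs; the gripper's body (76 mm by 85 mm) begins 54 mm behind the grasp point. The pads swing forward as they close: fully open they stand 13 mm farther back than shut.
Start: joints at [1.116, 0.521, -0.036, 1.599, 0.021, 1.021, -0.113], TCP at [0.235, -0.579, 0.224] pointing down, gripper open.
Joint ranges: [-2.91, 2.91], [-0.3, 2.13], [-1.5, 1.42], [0.17, 2.43], [-1.26, 4.41], [0.16, 1.93], [-2.52, 2.52]. Speed limits (rad/s): [1.89, 1.89, 2.39, 2.39, 3.01, 3.01, 3.01].

INTERFACE

Orientations are given as [roll, pitch, yaw] about the fixed x, y, z axes, in that order (R = Rz(yaw) Ry(pitch) Rx(roll)).
In Python, from workcell import monitor, grab_frame, camera_model, bot gives the robot as it stands.
- The arm moves only by the tool move_arm, never from a script. Its argument "moves" is a list of rows, each a list of 4 numbers: the shift along the world's x, y, z in mm, then the turn about the world's z in rad. A call has 1 to 12 rows; each row is the pose to reach, as a shift and turn from the pose commanded when the call began; what a row does not reach only later rows make up. A row lasts 1/8 s, in which the tool goes at most 62.5 mm and 10.7 degrees, less where a joint would pass 70% of its speed; a pose out of reach is approached as far as the arm can. A call with a gripper value outside its range is refused whole. "gripper" is the opening, from 0 (shut) to 1 (fully open), set as the call begins (left out, the last holds). The fingers move at their own pace and stop on an object; "newtons" is the grip in N (left out, the last holds). Time passes only in rows, so rows that repeat a pose let the fingers close. It gives the time, the measured TCP pose, the force, the opening and the grip force at its end, in the units of the state.
- monitor.observe(): the state, without advancing time (a new reading comes with each control period).
- grab_frame(name): name is "scene" or "top"; returns the picture (420x560x3 uint8, blue, green, red); there is no depth.
- camera_model(name): a dict with "vfov" (degrees; the focal length in pixels is half the picture's height over the tangent of half this angle, whatever the lens; pixels are square), "cx", "cy" (the principal point, pixels), "k1" (the pictures are not rectified: a ray, as slopes to the right and down, at radius r is drawn at 1 + k1 r^2 times it, then the intrinsics apply), "R" (3x3) and "t" (3): a world point X has camera coordinates R X + t. Camera axes: x right, y down, z forward; pixel columns grow to the right and rows downward; lengths in m; the calibration is good to about 2 mm. A picture is of the moment at which its call begins. camera_model takes no time and is no camera call.
- bot.job_done(): hands the job in; it is judged then, once.
The state is a dict: "clock": time; "qpos": joint angles; "qd": joint speeds; "joint_efforts": joint torques, N m; "position": TCP position; "tool_rot": TCP orientation; "force": force on the tool from outside, world axes, zero at the start; "moment": the same for the moment, N m; "grip_width": finger opening in m; "finger_force": force on a finger pad.
Only numpy, scipy, OpenCV 4.12 (cv2) and the standard library are available. Lean on these libraries where they do the work, as an engineer would, in place of code of your own. Each camera call takes 0.05 s, during which the arm holds its last target. There are 200 camera calls.

TASK

The orange spacer plug is jammed in the bore of the blue tube-carrier block. Take the red-handled drift from its grey holder, drive the plug down and out into the white catch tray with it, then seat the drift's shoulder on the block with a steady push of about 15 N for half a second, never pressing it on plug or block with more than 25 N. Stand the drift fully home in its holder again and let go; do not touch the plug with the gripper, and leave the two cartons alone.

Things in the scene. Friction and masses are not known exactly. Their poses are not given: they have to be found in the camera images.
- stand: Fixed stand: white catch tray 112 x 92 mm (x by y), walls 14 mm high; four posts carry a blue tube-carrier block 90 x 72 x 46 mm with a vertical through bore in its centre; underside 40, top face 86 mm over the origin. Brass spring housings stick out 10 mm at +x and -x. Origin: centre of the tray's underside, 4 to 10 mm above the worktop (levelling feet), on the bore's axis; z up; turns about z.
- bore_mouth (a point): Centre of the bore in the block's top face, 90 to 96 mm above the worktop as the feet are set. Bore 20.5 mm in diameter, 46 mm long, 2.5 mm chamfer at the mouth. Spring plungers grip the plug in the lowest 14 mm of the bore.
- catch_floor (a point): Centre of the catch tray's floor, 4 mm above the stand's origin, straight below the bore.
- plug: Orange plastic spacer plug, solid cylinder 19 mm in diameter, 22 mm long, 25 g, jammed in the bore, its top 17 to 22 mm below the mouth. It slides down only under about 6 to 14 N; the load fades when its top is 40 to 44 mm below the mouth and it drops. It may end standing or lying. Origin: centre of its lower face; z along its axis, up at the start.
- drift: Loose drift, 110 to 180 g, upright in the holder. Steel shaft 16 mm in diameter, 50 mm long, chamfered tip; steel shoulder 32 mm across, 6 mm thick; above it the red round handle 22 mm in diameter, 46 mm long (grip it from above; its middle is 29 mm above the origin). Origin: centre of the shoulder's underside, which rests on the holder's top; z up along the handle.
- drift_tip (a point): Centre of the end face of the drift's shaft, 50 mm below the drift's origin; with the shoulder on the block it stands 4 mm out below the block. Shoulder and block are hard: once they meet, the force rises steeply.
- holder: Fixed grey holder block 64 x 64 mm on a 78 mm square black foot; top face 62 mm above the origin. Vertical socket of 19.5 mm diameter, 58 mm deep, with a 2.5 mm chamfer, in its centre. Origin: centre of its underside, 2 to 7 mm above the worktop (levelling feet); z up; turns about z.
- holder_mouth (a point): Centre of the socket in the holder's top face, 64 to 69 mm above the worktop.
- capillary_box: Bystander: loose cream carton 55 x 95 x 28 mm, origin at the centre of its underside. Leave it alone.
- lancet_box: Bystander: loose white carton 52 x 72 x 60 mm, origin at the centre of its underside. Leave it alone.
There are look-alikes about, which are no part of the job. There is more than one size of the drift; the job needs the smallest.

How it is judged:
By the outcome, as a careful person would: the job done as asked, in the order asked, and still so for the second after the job is handed in, with the robot touching nothing.
It also fails if it takes over 72 s, if anything falls off the work surface, if the arm or the gripper's body presses on something with over 40 N, if the wrist force passes 120 N, or if a joint passes its speed limit or range.

## Working session

There is one attempt and no reset: what is moved stays moved. The work goes in short steps, Python scripts to look and compute and a tool call to move; the robot and the scene stay as the last step left them, time stands still between calls to the robot, and variables do not carry over. Pictures are saved under pics/ and viewed, at most 13 in all, crops included, and the job is handed in when it is done.

Besides the shell and the picture viewer there is one more tool, called after ">>>" in YAML: its name, and indented under it one key for each argument. move_arm: Moves the arm, as the interface text tells. Its arguments: {"type":"object","properties":{"moves":{"type":"array","items":{"type":"array","items":{"type":"number"}}},"gripper":{"type":"number"},"newtons":{"type":"number"}},"required":["moves"]}

```bash
mkdir -p pics; ls
python3 - <<'E'
from workcell import monitor, grab_frame, camera_model, bot
import cv2,json
for n in("scene","top"):
    cv2.imwrite(f"pics/{n}0.png",grab_frame(n)); print(n,camera_model(n))
print(monitor.observe(),bot.tip_extent)
E
```

```text
pics
scene {'vfov': 43.27517969060994, 'cx': 276.56520136694473, 'cy': 205.08692555768897, 'k1': -0.12810201661904896, 'R': array([[-0.7434029 , -0.66883889, -0.00258105],
       [-0.48357293,  0.54014094, -0.68877064],
       [ 0.46207072, -0.51078597, -0.72497472]]), 't': array([0.33011874, 0.3243279 , 0.90598077])}
top {'vfov': 44.42296463195599, 'cx': 277.3057804854217, 'cy': 210.2527152550998, 'k1': -0.14005196748131676, 'R': array([[-4.70925550e-02, -9.98890502e-01, -2.36771414e-04],
       [-9.72752080e-01,  4.59141302e-02, -2.27255986e-01],
       [ 2.27014717e-01, -1.04717451e-02, -9.73835027e-01]]), 't': array([-0.04537125,  0.49991871,  1.17537427])}
{'clock': 0.1, 'qpos': array([ 1.11580128,  0.52194968, -0.03632208,  1.59991717,  0.02123   ,
        1.02112004, -0.11282918]), 'qd': array([ 3.94771241e-04, -1.32764379e-03, -1.24296669e-03,  5.53064854e-05,
        2.67511793e-03, -1.64091142e-03, -7.79343412e-04]), 'joint_efforts': array([ 6.49196823e-03, -9.28495002e+01,  1.98563106e+00, -3.70536590e+01,
        1.82625692e-02,  5.32843347e-03,  4.47698778e-05]), 'position': array([ 0.23445184, -0.57903799,  0.22379843]), 'tool_rot': array([-3.14058891e+00,  9.86076555e-05,  3.84765364e-01]), 'force': array([ 0.22087537, -0.23690725,  0.40799393]), 'moment': array([-0.00709056, -0.00168423,  0.0138547 ]), 'finger_force': 0.0, 'grip_width': 0.08550569708347583} 0.014
```

View pics/scene0.png

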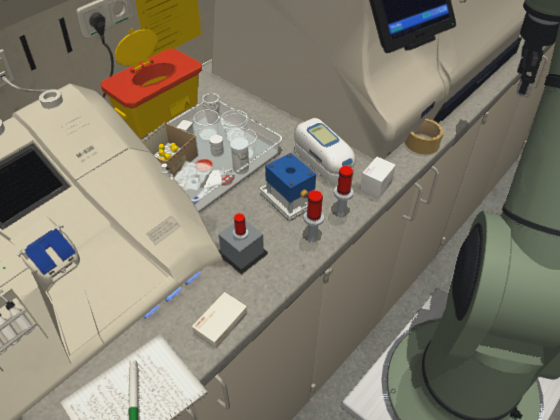

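View pics/top0.png

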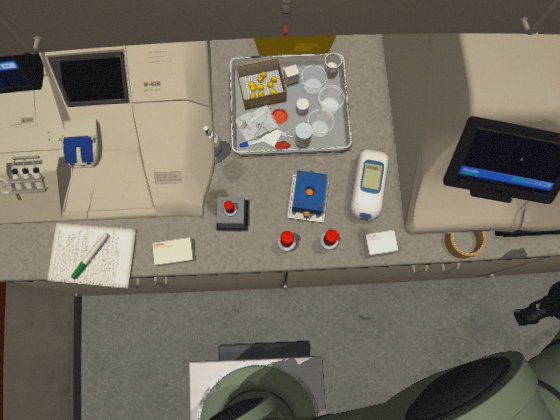

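The scene view has the holder and drift at about (240,240), the block at (290,175), two free-standing larger drifts at (315,205) and (345,180), and the cartons at (220,318) and (378,176). In the top view the holder drift is at (230,207), the bore at (309,190), and the look-alikes at (287,240) and (331,238).

```bash
cat > h.py <<'E'
import numpy as np, cv2
from workcell import monitor, grab_frame, camera_model, bot
def ray(n,uv):
    c=camera_model(n); f=210/np.tan(np.radians(c["vfov"]/2))
    K=np.array([[f,0,c["cx"]],[0,f,c["cy"]],[0,0,1]])
    p=cv2.undistortPoints(np.array([[uv]],float),K,np.array([c["k1"],0,0,0]))[0,0]
    return -c["R"].T@c["t"], c["R"].T@np.array([*p,1])
def proj(n,X):
    c=camera_model(n); f=210/np.tan(np.radians(c["vfov"]/2))
    p=c["R"]@np.array(X)+c["t"]; s=p[:2]/p[2]; s=s*(1+c["k1"]*(s@s)); return f*s+[c["cx"],c["cy"]]
def onz(n,uv,z):
    o,d=ray(n,uv); return o+d*(z-o[2])/d[2]
def tri(a,b):
    (o1,d1),(o2,d2)=ray("top",a),ray("scene",b)
    s=np.linalg.lstsq(np.c_[d1,-d2],o2-o1,rcond=None)[0]
    p,q=o1+s[0]*d1,o2+s[1]*d2
    return (p+q)/2, np.linalg.norm(p-q)*1e3
def blobs(im,col,amin=25):
    h=cv2.cvtColor(im,cv2.COLOR_BGR2HSV); H,S,V=cv2.split(h)
    m={"red":((H<6)|(H>172))&(S>150)&(V>60),"blue":(H>98)&(H<118)&(S>120)&(V>40),
       "orange":(H>=7)&(H<22)&(S>150)&(V>60)}[col].astype(np.uint8)
    cs,_=cv2.findContours(m,cv2.RETR_EXTERNAL,cv2.CHAIN_APPROX_NONE); out=[]
    for c in cs:
        k=cv2.drawContours(np.zeros_like(m),[c],-1,1,-1); M=cv2.moments(k,True)
        if M["m00"]>=amin: out.append((round(M["m10"]/M["m00"],2),round(M["m01"]/M["m00"],2),int(M["m00"]),cv2.boundingRect(c)))
    return out
E
python3 - <<'E'
from h import *
np.set_printoptions(precision=4,suppress=True)
I={n:cv2.imread(f"pics/{n}0.png") for n in("top","scene")}
for n in I:
    print(n,"cam",ray(n,(280,210))[0])
    for c in("red","blue","orange"): print(c,blobs(I[n],c,12))
a=cv2.resize(I["top"][150:260,190:350],None,fx=4.8,fy=4.8,interpolation=cv2.INTER_CUBIC)[:,:768]
cv2.imwrite("pics/topc.png",a)
b=cv2.resize(I["scene"][140:280,200:390],None,fx=4.2,fy=4.2,interpolation=cv2.INTER_CUBIC); cv2.imwrite("pics/scc.png",b)
E
```

```text
top cam [ 0.2173 -0.056   1.2582]
red [(286.56, 238.13, 165, (281, 231, 13, 16)), (330.6, 236.65, 170, (324, 229, 15, 16)), (228.57, 206.32, 91, (224, 201, 10, 12)), (281.69, 144.71, 83, (275, 141, 15, 8)), (283.12, 114.81, 16, (280, 113, 8, 4)), (274.64, 113.36, 14, (273, 111, 5, 6)), (281.25, 110.25, 12, (279, 109, 6, 4)), (285.14, 27.5, 14, (284, 25, 3, 6))]
blue [(366.62, 215.19, 16, (364, 214, 7, 3)), (370.32, 189.79, 34, (363, 188, 17, 4)), (309.25, 191.91, 1194, (292, 171, 35, 43)), (505.02, 177.67, 946, (458, 165, 97, 26)), (374.61, 162.72, 36, (365, 161, 19, 7)), (243.48, 144.17, 29, (240, 142, 8, 5)), (77.56, 148.57, 600, (64, 137, 29, 26)), (8.21, 65.29, 178, (0, 60, 19, 12))]
orange [(306.12, 213.56, 25, (303, 212, 7, 4)), (309.14, 191.39, 36, (306, 189, 7, 6))]
scene cam [-0.0164  0.5084  0.8811]
red [(239.44, 223.33, 192, (234, 213, 11, 22)), (314.33, 204.39, 362, (308, 190, 15, 30)), (344.65, 179.43, 325, (338, 166, 15, 29)), (205.85, 161.51, 47, (198, 159, 14, 7)), (150.38, 77.8, 3016, (101, 49, 101, 59))]
blue [(150.81, 312.03, 31, (145, 306, 13, 12)), (171.86, 295.46, 28, (166, 290, 13, 11)), (192.0, 278.19, 26, (186, 273, 13, 11)), (48.6, 249.85, 1047, (26, 229, 49, 45)), (346.91, 161.73, 22, (343, 159, 8, 6)), (289.91, 176.68, 1502, (266, 153, 50, 49)), (331.61, 142.35, 23, (325, 139, 13, 7)), (417.81, 18.63, 762, (388, 3, 61, 32))]
orange [(303.2, 192.92, 25, (301, 190, 6, 7)), (135.41, 101.19, 27, (127, 98, 16, 6)), (117.62, 101.53, 32, (108, 95, 21, 13)), (153.92, 91.83, 24, (146, 88, 16, 9)), (172.04, 82.04, 23, (165, 78, 15, 9)), (154.47, 80.39, 119, (142, 76, 26, 10)), (162.56, 92.25, 79, (130, 74, 68, 35)), (150.7, 58.26, 92, (136, 48, 39, 22))]
```

View pics/topc.png

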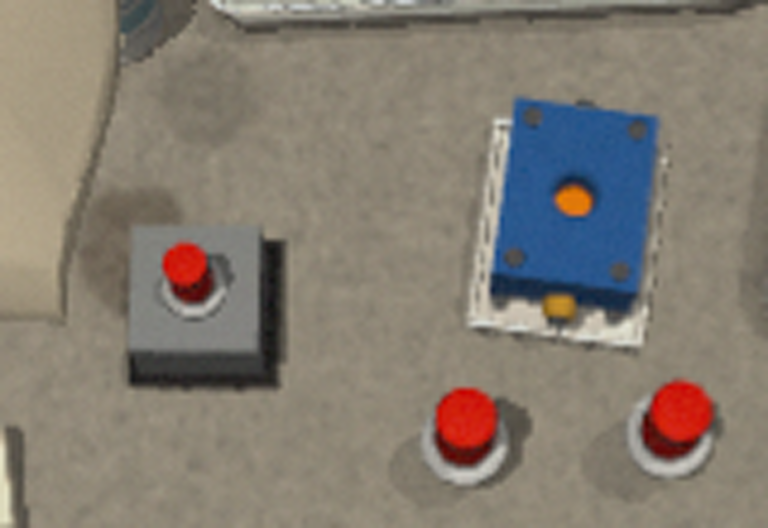

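View pics/scc.png

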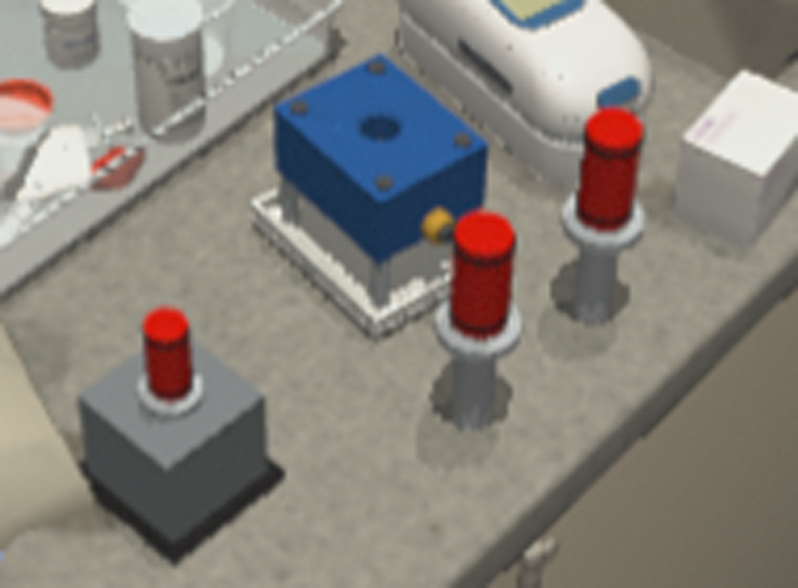

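Zoomed views: the holder drift has the narrow handle and is clearly the smallest; the two free-standing ones are bigger. The bore mouth shows as a dark disc at about scene (290.4,170.1), with the orange plug seen through it at top (309.1,191.4).

Run:
```python
from h import *
np.set_printoptions(precision=4,suppress=True)
I={n:cv2.imread(f"pics/{n}0.png") for n in("top","scene")}
print("drift mid tri",tri((228.57,206.32),(239.44,223.33)), onz("top",(228.57,206.32),.0955),onz("scene",(239.44,223.33),.0955))
print("block ctr tri",tri((309.25,191.91),(289.91,176.68)), onz("top",(309.25,191.91),.070),onz("scene",(289.91,176.68),.070))
# mouth: pixels darker than the top face, in a window
for n,(u,v),r in(("top",(309,190.7),9),("scene",(290.4,170.1),8)):
    g=I[n].max(axis=2).astype(int); hs=cv2.cvtColor(I[n],cv2.COLOR_BGR2HSV)
    u0,v0=int(u-r),int(v-r); w=I[n][v0:v0+2*r+1,u0:u0+2*r+1].astype(int)
    b=w[...,0]; face=np.median(b); m=(b<face*.88).astype(np.uint8)
    _,l,s,c=cv2.connectedComponentsWithStats(m); k=l[r,r] or l[r+1,r]
    print(n,face,s[k],c[k]+[u0,v0], onz(n,c[k]+[u0,v0],.093)); print(m)
for uv in((286.56,238.13),(330.6,236.65)): print("lookalike",onz("top",uv,.1))
for uv in((206,216),(212,160),(203,216)): print("analyzer edge",onz("top",uv,.0),onz("top",uv,.1))
```

```text
drift mid tri (array([0.5021, 0.0441, 0.1007]), np.float64(0.5203986139645266)) [0.5031 0.0445 0.0955] [0.5058 0.0412 0.0955]
block ctr tri (array([ 0.5358, -0.147 ,  0.071 ]), np.float64(0.6254536848149024)) [ 0.5358 -0.1473  0.07  ] [ 0.5368 -0.1478  0.07  ]
top 139.0 [ 5  4 10 11 83] [309.4578 190.1566] [ 0.5338 -0.1462  0.093 ]
[[0 0 0 0 0 0 0 0 0 0 0 0 0 0 0 0 0 0 0]
 [0 0 0 0 0 0 0 0 0 0 0 0 0 0 0 0 0 0 0]
 [0 0 0 0 0 0 0 0 0 0 0 0 0 0 0 0 0 0 0]
 [0 0 0 0 0 0 0 0 0 0 0 0 0 0 0 0 0 0 0]
 [0 0 0 0 0 0 0 0 0 1 0 0 0 0 0 0 0 0 0]
 [0 0 0 0 0 0 0 1 1 1 1 1 1 0 0 0 0 0 0]
 [0 0 0 0 0 0 1 1 1 1 1 1 1 1 0 0 0 0 0]
 [0 0 0 0 0 1 1 1 1 1 1 1 1 1 1 0 0 0 0]
 [0 0 0 0 0 1 1 1 1 1 1 1 1 1 1 0 0 0 0]
 [0 0 0 0 0 1 1 1 1 1 1 1 1 1 1 0 0 0 0]
 [0 0 0 0 0 1 1 1 1 1 1 1 1 1 1 0 0 0 0]
 [0 0 0 0 0 1 1 1 1 1 1 1 1 1 1 0 0 0 0]
 [0 0 0 0 0 1 1 1 1 1 1 1 1 1 0 0 0 0 0]
 [0 0 0 0 0 0 0 1 1 1 1 1 1 0 0 0 0 0 0]
 [0 0 0 0 0 0 0 0 0 1 1 1 0 0 0 0 0 0 0]
 [0 0 0 0 0 0 0 0 0 0 0 0 0 0 0 0 0 0 0]
 [0 0 0 0 0 0 0 0 0 0 0 0 0 0 0 0 0 0 0]
 [0 0 0 0 0 0 0 0 0 0 0 0 0 0 0 0 0 0 0]
 [0 0 0 0 0 0 0 0 0 0 0 0 0 
[... 270 characters left out ...]
 0]
 [0 0 0 0 0 1 1 1 1 1 1 1 0 0 0 0 0]
 [0 0 0 0 1 1 1 1 1 1 1 1 1 0 0 0 0]
 [0 0 0 1 1 1 1 1 1 1 1 1 1 1 0 0 0]
 [0 0 0 1 1 1 1 1 1 1 1 1 1 1 0 0 0]
 [0 0 0 1 1 1 1 1 1 1 1 1 1 1 0 0 0]
 [0 0 0 0 1 1 1 1 1 1 1 1 1 0 0 0 0]
 [0 0 0 0 0 0 1 1 1 1 1 1 0 0 0 0 0]
 [0 0 0 0 0 0 0 0 0 0 0 0 0 0 0 0 0]
 [0 0 0 0 0 0 0 0 0 0 0 0 0 0 0 0 0]
 [0 0 0 0 0 0 0 0 0 0 0 0 0 0 0 0 0]
 [0 0 0 0 0 0 0 0 0 0 0 0 0 0 0 0 0]
 [0 0 0 0 0 0 0 0 0 0 0 0 0 0 0 0 0]]
lookalike [ 0.421  -0.0865  0.1   ]
lookalike [ 0.4196 -0.1874  0.1   ]
analyzer edge [0.5043 0.1102 0.    ] [0.4815 0.097  0.1   ]
analyzer edge [0.6516 0.0926 0.    ] [0.6171 0.0808 0.1   ]
analyzer edge [0.5046 0.1177 0.    ] [0.4818 0.1039 0.1   ]
```

>>> move_arm:
  moves:
    - [15, 45, 10, 0.1]
    - [35, 95, 20, 0.2]
    - [60, 145, 30, 0.3]
    - [85, 195, 36, 0.4]
    - [110, 245, 36, 0.5]
    - [135, 295, 36, 0.6]
    - [160, 345, 36, 0.7]
    - [185, 395, 36, 0.8]
    - [210, 440, 36, 0.9]
    - [235, 480, 36, 1.0]
    - [255, 510, 36, 1.1]
    - [265, 520, 36, 1.186]
  gripper: 1

```text
clock: 1.6
position: [0.5002, -0.0571, 0.2601]
tool_rot: [-3.141, -0.001, 1.576]
force: [0.1, -0.6, 0.2]
grip_width: 0.0854
finger_force: 0.0
```

Run:
```python
from h import *
np.set_printoptions(precision=4,suppress=True)
s=monitor.observe(); print({k:s[k] for k in("clock","position","tool_rot","force","qpos")})
I=cv2.imread("pics/scene0.png")
# vertical-ish edge points of the analyzer in the top view, as world lines -> scene curve
for uv,c in(((203,217),(0,255,0)),((212,185),(255,0,255)),((211,200),(255,255,0))):
    for z in np.arange(0,.32,.05):
        p=proj("scene",onz("top",uv,z)); cv2.circle(I,tuple(int(round(t)) for t in p),1,c,-1)
        print(uv,round(z,2),onz("top",uv,z)[:2],p.round(0))
cv2.imwrite("pics/an.png",cv2.resize(I[130:330,100:300],None,fx=3,fy=3))
```

```text
{'clock': 1.6, 'position': array([ 0.5002, -0.0571,  0.2601]), 'tool_rot': array([-3.1414, -0.0007,  1.5764]), 'force': array([ 0.106 , -0.563 ,  0.2102]), 'qpos': array([ 0.4166,  0.3242, -0.5287,  1.8509,  0.1892,  1.0166, -0.184 ])}
(203, 217) 0.0 [0.5021 0.1178] [217. 276.]
(203, 217) 0.05 [0.4907 0.1109] [221. 262.]
(203, 217) 0.1 [0.4794 0.104 ] [226. 247.]
(203, 217) 0.15 [0.4681 0.0971] [231. 231.]
(203, 217) 0.2 [0.4568 0.0902] [236. 213.]
(203, 217) 0.25 [0.4455 0.0833] [242. 194.]
(203, 217) 0.3 [0.4342 0.0764] [249. 173.]
(212, 185) 0.0 [0.5845 0.0936] [198. 248.]
(212, 185) 0.05 [0.5699 0.0877] [203. 235.]
(212, 185) 0.1 [0.5553 0.0817] [207. 221.]
(212, 185) 0.15 [0.5407 0.0758] [212. 205.]
(212, 185) 0.2 [0.5261 0.0698] [218. 189.]
(212, 185) 0.25 [0.5115 0.0639] [223. 171.]
(212, 185) 0.3 [0.4969 0.058 ] [230. 151.]
(211, 200) 0.0 [0.5452 0.0968] [210. 259.]
(211, 200) 0.05 [0.5321 0.0908] [214. 245.]
(211, 200) 0.1 [0.5191 0.0847] [219. 231.]
(211, 200) 0.15 [0.5061 0.0786] [224. 215.]
(211, 200) 0.2 [0.4931 0.0725] [229. 198.]
(211, 200) 0.25 [0.48   0.0665] [235. 180.]
(211, 200) 0.3 [0.467  0.0604] [241. 159.]
```

View pics/an.png

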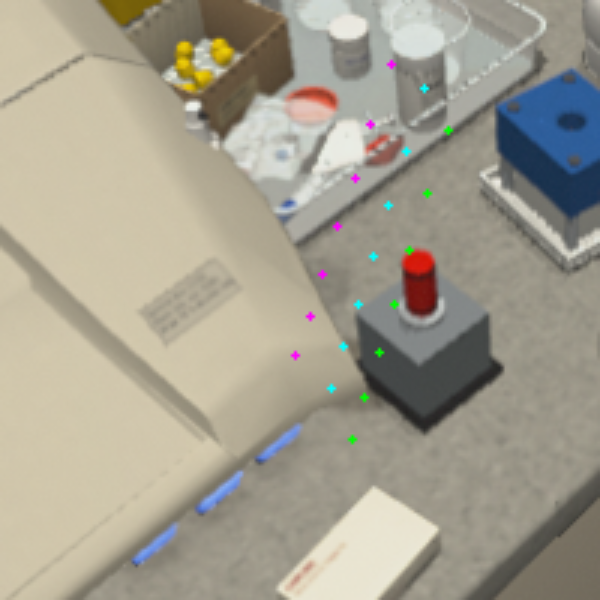

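The overlaid rays cross the analyzer's outline at about z = 0.05–0.1, so its edge beside the holder is lower than the gripper body will be. Next I go over the drift and down.

>>> move_arm:
  moves:
    - [1, 35, 0, 0]
    - [2, 75, 0, 0]
    - [2.6, 103, -10, 0]
    - [2.6, 103, -40, 0]
    - [2.6, 103, -75, 0]
    - [2.6, 103, -105, 0]
    - [2.6, 103, -105, 0]
    - [2.6, 103, -105, 0]

```text
clock: 2.6
position: [0.5026, 0.0439, 0.1562]
tool_rot: [3.141, -0.0, 1.571]
force: [0.5, -0.6, 0.5]
grip_width: 0.0854
finger_force: 0.0
```

Run:
```python
from h import *
np.set_printoptions(precision=4,suppress=True)
s=monitor.observe(); print({k:s[k] for k in("clock","position","tool_rot","force")})
a=grab_frame("scene"); b=grab_frame("top")
o=np.hstack([cv2.resize(a[150:290,170:300],(390,420)),cv2.resize(b[150:260,170:280],(400,400)) .repeat(1,0) if 0 else cv2.resize(b[150:255,180:280],(400,420))])
cv2.imwrite("pics/pre.png",o)
```

```text
{'clock': 2.6, 'position': array([0.5026, 0.0439, 0.1562]), 'tool_rot': array([ 3.1408, -0.0002,  1.5708]), 'force': array([ 0.4594, -0.6442,  0.4504])}
```

View pics/pre.png

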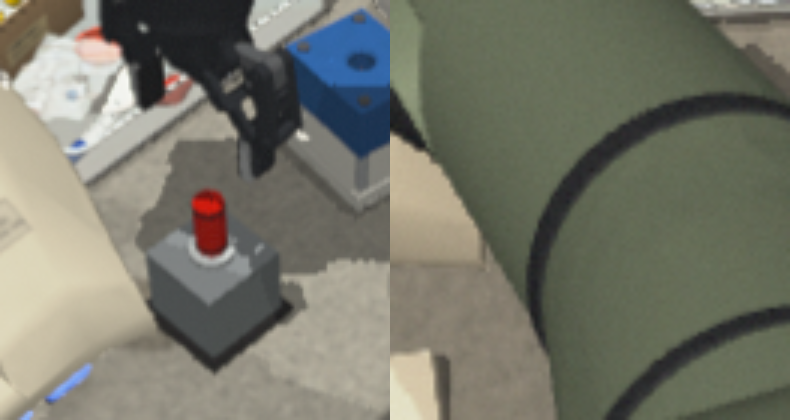

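The scene crop shows the open fingers straddling the red handle with nothing else near them; the arm hides it from the top camera. Going down and gripping.

>>> move_arm:
  moves:
    - [0, 0, -15, 0]
    - [0, 0, -30, 0]
    - [0, 0, -45, 0]
    - [0, 0, -56, 0]
    - [0, 0, -61, 0]
    - [0, 0, -61, 0]
    - [0, 0, -61, 0]

```text
clock: 3.58
position: [0.5024, 0.0437, 0.0946]
tool_rot: [3.141, -0.0, 1.571]
force: [0.1, 0.6, -0.0]
grip_width: 0.0851
finger_force: 0.0
```

>>> move_arm:
  moves:
    - [0, 0, 0, 0]
    - [0, 0, 0, 0]
    - [0, 0, 0, 0]
    - [0, 0, 0, 0]
    - [0, 0, 0, 0]
    - [0, 0, 0, 0]
    - [0, 0, 0, 0]
    - [0, 0, 0, 0]
  gripper: 0
  newtons: 80

```text
clock: 4.58
position: [0.5023, 0.0437, 0.0947]
tool_rot: [3.141, 0.0, 1.571]
force: [-2.7, -0.0, 8.1]
grip_width: 0.019
finger_force: 78.0
```

>>> move_arm:
  moves:
    - [0, 0, 3, 0]
    - [0, 0, 8, 0]
    - [0, 0, 15, 0]
    - [0, 0, 25, 0]
    - [0, 0, 38, 0]
    - [0, 0, 50, 0]
    - [0, 0, 60, 0]
    - [0, 0, 70, 0]
    - [0, 0, 80, 0]
    - [0, 0, 80, 0]
    - [0, 0, 80, 0]

```text
clock: 5.95
position: [0.502, 0.0436, 0.1741]
tool_rot: [-3.141, 0.0, 1.571]
force: [-0.1, -0.2, -2.3]
grip_width: 0.0191
finger_force: 78.3
```

Run:
```python
from h import *
np.set_printoptions(precision=4,suppress=True)
s=monitor.observe(); print({k:s[k] for k in("clock","position","tool_rot","force","moment","grip_width")})
a=grab_frame("scene")
cv2.imwrite("pics/lift.png",cv2.resize(a[110:280,170:330],(640,580),interpolation=cv2.INTER_CUBIC)); cv2.imwrite("pics/lift_full.png",a)
```

```text
{'clock': 5.95, 'position': array([0.502 , 0.0436, 0.1741]), 'tool_rot': array([-3.1413,  0.0001,  1.5707]), 'force': array([-0.0813, -0.2296, -2.2761]), 'moment': array([-0.045 ,  0.0096, -0.0201]), 'grip_width': 0.019134874097456397}
```

View pics/lift.png

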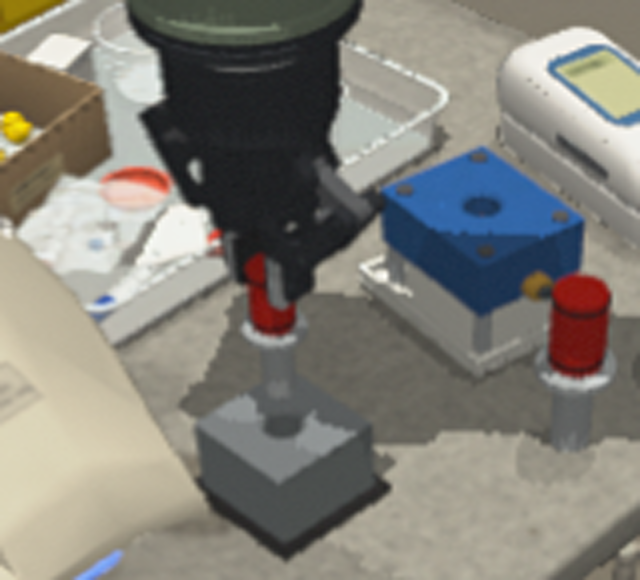

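The lift picture shows the drift held upright with its shaft clear of the socket; the socket mouth is at about scene (241,232). Before the transfer I measure the drift's position in the grip from its shaft edges.

Run:
```python
from h import *
np.set_printoptions(precision=4,suppress=True)
a=cv2.imread("pics/lift_full.png")
for y in(.040,.0436,.048): print(y,[proj("scene",(.502,y,z)).round(1) for z in(.098,.122,.140,.150)])
print("socket",onz("scene",(241.3,232.5),.0665))
print("proj socket",proj("scene",(.502,.0436,.0665)))
for r in range(205,229,2): print(r,a[r,230:250].mean(axis=1).astype(int))
```

```text
0.04 [array([241.1, 223.1]), array([240.5, 214.9]), array([240. , 208.6]), array([239.7, 205. ])]
0.0436 [array([239.9, 224.1]), array([239.2, 216. ]), array([238.7, 209.6]), array([238.4, 206. ])]
0.048 [array([238.3, 225.4]), array([237.6, 217.2]), array([237.1, 210.9]), array([236.8, 207.3])]
socket [0.5048 0.039  0.0665]
proj socket [240.694  234.4771]
205 [125 175 150  80  45  48  52  57  45  46  43  37  41  74 116 120 118 102
  99  99]
207 [123 170 179 146 132  83  68  58  57  49  55  73  89 101  99  97  92  97
  99  98]
209 [ 96 106 143 165 177 178 179 165 161 144 144 175 175 158 108  93  94  98
  99  98]
211 [ 97  98  98 108 112 121 138 141 137 132 137 121 109 102  96  97  96  98
  98  97]
213 [ 98 100  99  98  98  92  95  96  99  97  95  95  92  93  97  98  98  97
  96  95]
215 [ 97  97  95  95  98  91  92  96  97  98  96  93  91  91  98  98  99 100
  96  95]
217 [100  98  96  99 101  93  92  96  97  98  96  95  91  91  96  98  99  96
  94  91]
219 [ 96  98  98  99  98  94  92  96  97  98  97  95  92  88  94  97 100  99
  97  96]
221 [ 99  97  99 100 101  95  93  97 102  98 103 101  93  89  91  92  93  97
  99  99]
223 [102 102 100  96  92  92  98 109 112 113 113 110  95  89  91  92  92  92
  93  94]
225 [102 116  98  90  91  92  92 105 111 115 113 109 100  93  92  92  91  92
  92  91]
227 [147 148 146 125  98  91  91  91  92  95  90  91  92  92  92  92  92  91
  91  92]
```

>>> move_arm:
  moves:
    - [0, 0, 15, 0]
    - [2, -10, 30, 0]
    - [6, -35, 35, 0]
    - [11, -65, 35, 0]
    - [17, -97, 35, 0]
    - [22, -130, 35, 0]
    - [27, -160, 35, 0]
    - [31, -180, 30, 0]
    - [32.6, -190.6, 20, 0]
    - [32.6, -190.6, 10, 0]
    - [32.6, -190.6, 6, 0]
    - [32.6, -190.6, 6, 0]

```text
clock: 7.5
position: [0.5347, -0.1459, 0.18]
tool_rot: [-3.141, -0.0, 1.572]
force: [0.8, -0.4, -1.9]
grip_width: 0.0189
finger_force: 78.4
```

Run:
```python
from h import *
np.set_printoptions(precision=4,suppress=True)
s=monitor.observe(); print({k:s[k] for k in("clock","position","tool_rot","force","moment","grip_width")})
a=grab_frame("scene"); cv2.imwrite("pics/over_full.png",a)
p=s["position"]
print("tip expected px",proj("scene",(p[0],p[1]+.0002,p[2]-.076)),"bore mouth px",proj("scene",(p[0],p[1]+.0002,.093)))
cv2.imwrite("pics/over.png",cv2.resize(a[120:220,240:340],(600,600),interpolation=cv2.INTER_CUBIC))
```

```text
{'clock': 7.5, 'position': array([ 0.5347, -0.1459,  0.18  ]), 'tool_rot': array([-3.141 , -0.0004,  1.5721]), 'force': array([ 0.8055, -0.4258, -1.949 ]), 'moment': array([-0.0181, -0.0265, -0.0827]), 'grip_width': 0.018922458692427348}
tip expected px [290.2565 166.2368] bore mouth px [290.1768 169.9653]
```

View pics/over.png

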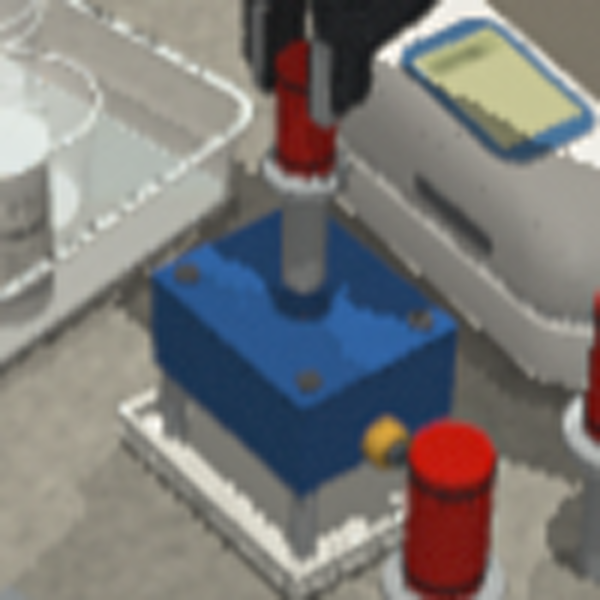

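The tip at crop (304,285) sits over the mouth at (301,295). That is within about 0.5 px of the predicted position, so it is aligned and I start going in.

>>> move_arm:
  moves:
    - [0, 0, -2, 0]
    - [0, 0, -5, 0]
    - [0, 0, -8, 0]
    - [0, 0, -11, 0]
    - [0, 0, -14, 0]
    - [0, 0, -16, 0]
    - [0, 0, -16, 0]

```text
clock: 8.43
position: [0.5347, -0.1469, 0.1641]
tool_rot: [-3.141, -0.0, 1.571]
force: [0.3, -0.0, -1.8]
grip_width: 0.0191
finger_force: 78.4
```

>>> move_arm:
  moves:
    - [0, 0, -1, 0]
    - [0, 0, -2, 0]
    - [0, 0, -3, 0]
    - [0, 0, -4, 0]
    - [0, 0, -5, 0]
    - [0, 0, -6, 0]
    - [0, 0, -7, 0]
    - [0, 0, -8, 0]

```text
clock: 9.43
position: [0.5348, -0.1469, 0.1562]
tool_rot: [-3.142, -0.0, 1.571]
force: [0.1, -0.0, -1.0]
grip_width: 0.0189
finger_force: 78.4
```

>>> move_arm:
  moves:
    - [0, 0, -1, 0]
    - [0, 0, -2, 0]
    - [0, 0, -3, 0]
    - [0, 0, -4, 0]

```text
clock: 9.93
position: [0.5348, -0.1469, 0.1522]
tool_rot: [3.142, -0.0, 1.571]
force: [-0.1, 0.0, -2.3]
grip_width: 0.0188
finger_force: 78.4
```

>>> move_arm:
  moves:
    - [0, 0, -1, 0]
    - [0, 0, -2, 0]
    - [0, 0, -3, 0]
    - [0, 0, -4, 0]

```text
clock: 10.42
position: [0.5352, -0.147, 0.149]
tool_rot: [3.141, 0.0, 1.571]
force: [-1.0, -0.1, 8.5]
grip_width: 0.0191
finger_force: 79.6
```

>>> move_arm:
  moves:
    - [0, 0, -0.5, 0]
    - [0, 0, -1, 0]
    - [0, 0, -1.5, 0]
    - [0, 0, -2, 0]
    - [0, 0, -2.5, 0]
    - [0, 0, -3, 0]

```text
clock: 11.18
position: [0.5352, -0.147, 0.146]
tool_rot: [3.141, 0.0, 1.571]
force: [-1.4, 0.9, 12.9]
grip_width: 0.0188
finger_force: 79.6
```

>>> move_arm:
  moves:
    - [0, 0, -0.5, 0]
    - [0, 0, -1, 0]
    - [0, 0, -1.5, 0]
    - [0, 0, -2, 0]
    - [0, 0, -2.5, 0]
    - [0, 0, -3, 0]

```text
clock: 11.92
position: [0.5352, -0.1469, 0.143]
tool_rot: [3.141, 0.0, 1.571]
force: [-2.4, -0.4, 10.6]
grip_width: 0.0191
finger_force: 79.6
```

>>> move_arm:
  moves:
    - [0, 0, -0.5, 0]
    - [0, 0, -1, 0]
    - [0, 0, -1.5, 0]
    - [0, 0, -2, 0]
    - [0, 0, -2.5, 0]
    - [0, 0, -3, 0]
    - [0, 0, -3.5, 0]
    - [0, 0, -4, 0]
    - [0, 0, -4.5, 0]
    - [0, 0, -5, 0]

```text
clock: 13.18
position: [0.5352, -0.147, 0.138]
tool_rot: [3.141, 0.0, 1.571]
force: [-1.6, 0.7, 12.0]
grip_width: 0.0189
finger_force: 79.6
```

>>> move_arm:
  moves:
    - [0, 0, -0.5, 0]
    - [0, 0, -1, 0]
    - [0, 0, -1.5, 0]
    - [0, 0, -2, 0]
    - [0, 0, -2.5, 0]
    - [0, 0, -3, 0]
    - [0, 0, -3.5, 0]
    - [0, 0, -4, 0]
    - [0, 0, -4.5, 0]
    - [0, 0, -5, 0]

```text
clock: 14.42
position: [0.5352, -0.147, 0.1329]
tool_rot: [3.141, 0.0, 1.571]
force: [-1.3, 0.7, 10.1]
grip_width: 0.0187
finger_force: 79.6
```

>>> move_arm:
  moves:
    - [0, 0, -0.5, 0]
    - [0, 0, -1, 0]
    - [0, 0, -1.5, 0]
    - [0, 0, -2, 0]
    - [0, 0, -2.5, 0]
    - [0, 0, -3, 0]
    - [0, 0, -3, 0]

```text
clock: 15.3
position: [0.535, -0.1469, 0.1295]
tool_rot: [3.141, 0.0, 1.571]
force: [-0.7, -0.2, 4.2]
grip_width: 0.0189
finger_force: 78.8
```

>>> move_arm:
  moves:
    - [0, 0, -0.5, 0]
    - [0, 0, -1, 0]
    - [0, 0, -1.5, 0]
    - [0, 0, -2, 0]
    - [0, 0, -2.5, 0]
    - [0, 0, -3, 0]
    - [0, 0, -3, 0]

```text
clock: 16.18
position: [0.5346, -0.1469, 0.1261]
tool_rot: [-3.141, -0.0, 1.571]
force: [0.6, 0.2, -1.6]
grip_width: 0.0187
finger_force: 78.3
```

>>> move_arm:
  moves:
    - [0, 0, -0.4, 0]
    - [0, 0, -0.8, 0]
    - [0, 0, -1.2, 0]
    - [0, 0, -1.6, 0]
    - [0, 0, -2, 0]
    - [0, 0, -2, 0]

```text
clock: 16.92
position: [0.5348, -0.1469, 0.1243]
tool_rot: [-3.141, -0.0, 1.571]
force: [1.4, -0.1, -1.0]
grip_width: 0.0189
finger_force: 78.3
```

>>> move_arm:
  moves:
    - [0, 0, -0.4, 0]
    - [0, 0, -0.8, 0]
    - [0, 0, -1.2, 0]
    - [0, 0, -1.2, 0]

```text
clock: 17.42
position: [0.5347, -0.1469, 0.1231]
tool_rot: [-3.141, -0.0, 1.571]
force: [-1.0, 0.7, -1.4]
grip_width: 0.019
finger_force: 78.3
```

>>> move_arm:
  moves:
    - [0, 0, -0.3, 0]
    - [0, 0, -0.6, 0]
    - [0, 0, -0.9, 0]
    - [0, 0, -0.9, 0]

```text
clock: 17.92
position: [0.5348, -0.1469, 0.1222]
tool_rot: [-3.142, 0.0, 1.571]
force: [-0.5, 0.5, -1.6]
grip_width: 0.0187
finger_force: 78.3
```

>>> move_arm:
  moves:
    - [0, 0, -0.3, 0]
    - [0, 0, -0.6, 0]
    - [0, 0, -0.9, 0]
    - [0, 0, -0.9, 0]

```text
clock: 18.42
position: [0.5348, -0.1469, 0.1212]
tool_rot: [-3.142, -0.0, 1.571]
force: [-0.2, -0.2, -1.6]
grip_width: 0.0191
finger_force: 78.3
```

>>> move_arm:
  moves:
    - [0, 0, -0.3, 0]
    - [0, 0, -0.6, 0]
    - [0, 0, -0.9, 0]
    - [0, 0, -0.9, 0]

```text
clock: 18.92
position: [0.5348, -0.1469, 0.1204]
tool_rot: [3.142, -0.0, 1.571]
force: [0.3, -0.1, -0.5]
grip_width: 0.0192
finger_force: 78.4
```

>>> move_arm:
  moves:
    - [0, 0, -0.2, 0]
    - [0, 0, -0.4, 0]
    - [0, 0, -0.4, 0]

```text
clock: 19.3
position: [0.5348, -0.1469, 0.1204]
tool_rot: [3.141, 0.0, 1.571]
force: [-2.9, 0.5, 7.5]
grip_width: 0.0191
finger_force: 79.0
```

>>> move_arm:
  moves:
    - [0, 0, -0.15, 0]
    - [0, 0, -0.3, 0]
    - [0, 0, -0.3, 0]

```text
clock: 19.68
position: [0.5349, -0.1469, 0.1203]
tool_rot: [3.141, 0.0, 1.571]
force: [-5.4, 1.1, 12.8]
grip_width: 0.0191
finger_force: 79.7
```

>>> move_arm:
  moves:
    - [0, 0, 0, 0]
    - [0, 0, 0, 0]
    - [0, 0, 0, 0]

```text
clock: 20.05
position: [0.5349, -0.1469, 0.1203]
tool_rot: [3.141, 0.0, 1.571]
force: [-4.7, 0.4, 12.9]
grip_width: 0.0188
finger_force: 79.7
```

>>> move_arm:
  moves:
    - [0, 0, 0, 0]
    - [0, 0, 0, 0]
    - [0, 0, 0, 0]
    - [0, 0, 0, 0]

```text
clock: 20.55
position: [0.5349, -0.1469, 0.1203]
tool_rot: [3.141, 0.0, 1.571]
force: [-4.7, 1.0, 12.2]
grip_width: 0.019
finger_force: 79.7
```

Run:
```python
from h import *
np.set_printoptions(precision=4,suppress=True)
s=monitor.observe(); print({k:s[k] for k in("clock","position","tool_rot","force","moment","grip_width")})
a=grab_frame("scene"); cv2.imwrite("pics/seat_full.png",a)
print("orange",[b for b in blobs(a,"orange",3) if 230<b[0]<340 and 140<b[1]<260])
cv2.imwrite("pics/seat.png",cv2.resize(a[120:230,240:350],(600,600),interpolation=cv2.INTER_CUBIC))
```

```text
{'clock': 20.55, 'position': array([ 0.5349, -0.1469,  0.1203]), 'tool_rot': array([3.1413, 0.0004, 1.5707]), 'force': array([-4.7435,  1.0068, 12.1649]), 'moment': array([ 0.124 ,  1.1524, -0.0236]), 'grip_width': 0.01899443956799665}
orange [(303.2, 192.92, 25, (301, 190, 6, 7))]
```

View pics/seat.png

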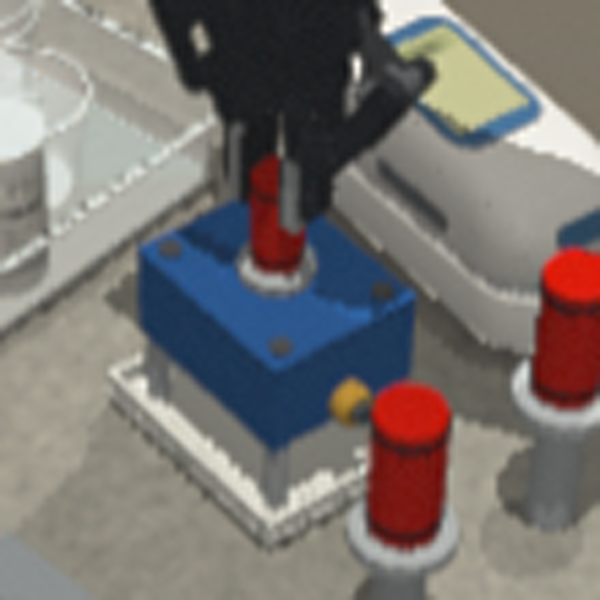

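The drift's shoulder sits flush on the block at crop (277,275). No orange shows in the bore or outside the tray, so the plug is out below. I press a touch more to sit at 15 N and hold, then withdraw.

>>> move_arm:
  moves:
    - [0, 0, -0.05, 0]
    - [0, 0, -0.05, 0]
    - [0, 0, -0.05, 0]
    - [0, 0, -0.05, 0]
    - [0, 0, -0.05, 0]
    - [0, 0, -0.05, 0]

```text
clock: 21.35
position: [0.5349, -0.1469, 0.1203]
tool_rot: [3.141, 0.0, 1.571]
force: [-4.8, 0.5, 13.4]
grip_width: 0.0193
finger_force: 79.7
```

>>> move_arm:
  moves:
    - [0, 0, 1, 0]
    - [0, 0, 4, 0]
    - [0, 0, 10, 0]
    - [0, 0, 18, 0]
    - [0, 0, 26, 0]
    - [0, 0, 36, 0]
    - [0, 0, 46, 0]
    - [0, 0, 56, 0]
    - [0, 0, 66, 0]
    - [0, 0, 74, 0]
    - [0, 0, 80, 0]
    - [0, 0, 80, 0]

```text
clock: 22.85
position: [0.5349, -0.1469, 0.2]
tool_rot: [3.141, 0.0, 1.571]
force: [0.2, -0.0, -1.6]
grip_width: 0.0187
finger_force: 78.5
```

>>> move_arm:
  moves:
    - [-3, 20, 0, 0]
    - [-9, 50, 0, 0]
    - [-14, 82, 0, 0]
    - [-19, 115, 0, 0]
    - [-25, 148, 0, 0]
    - [-30, 175, 0, 0]
    - [-32.7, 190.6, -10, 0]
    - [-32.7, 190.6, -25, 0]
    - [-32.7, 190.6, -37, 0]
    - [-32.7, 190.6, -45, 0]
    - [-32.7, 190.6, -45, 0]
    - [-32.7, 190.6, -45, 0]

```text
clock: 24.35
position: [0.5023, 0.0435, 0.1549]
tool_rot: [3.141, -0.0, 1.57]
force: [0.1, 0.4, -1.7]
grip_width: 0.0191
finger_force: 78.4
```

Run:
```python
from h import *
np.set_printoptions(precision=4,suppress=True)
s=monitor.observe(); print({k:s[k] for k in("clock","position","tool_rot","force","moment","grip_width")})
for n in("scene","top"):
    a=grab_frame(n); print(n,"orange",[b for b in blobs(a,"orange",3) if 230<b[0]<340 and 140<b[1]<260])
    if n=="scene": cv2.imwrite("pics/ins.png",cv2.resize(a[170:290,190:310],(600,600),interpolation=cv2.INTER_CUBIC))
```

```text
{'clock': 24.35, 'position': array([0.5023, 0.0435, 0.1549]), 'tool_rot': array([ 3.1413, -0.0001,  1.5703]), 'force': array([ 0.0728,  0.4307, -1.6757]), 'moment': array([ 0.024 , -0.0087,  0.0026]), 'grip_width': 0.01909520671661291}
scene orange [(303.25, 193.0, 20, (301, 191, 6, 6))]
top orange [(307.4, 213.1, 10, (306, 212, 4, 4))]
```

View pics/ins.png

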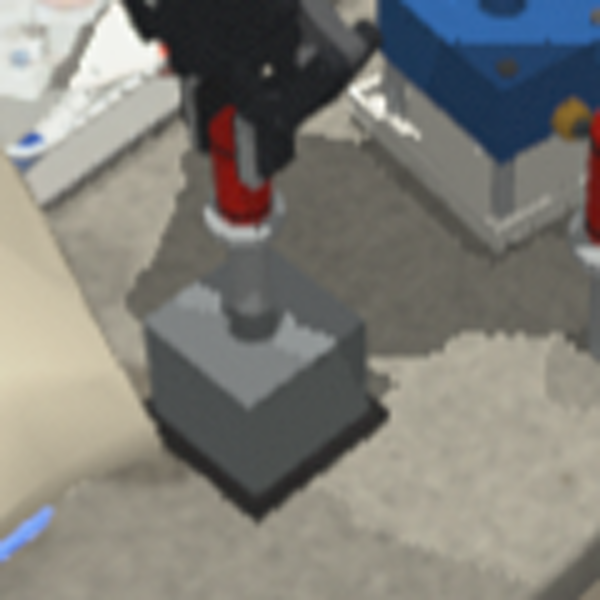

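The bore mouth is empty now, with no orange left in it. The tip at crop (250,310) is over the socket mouth at (253,325). Going in.

>>> move_arm:
  moves:
    - [0, 0, -3, 0]
    - [0, 0, -6, 0]
    - [0, 0, -9, 0]
    - [0, 0, -12, 0]
    - [0, 0, -15, 0]
    - [0, 0, -18, 0]
    - [0, 0, -20, 0]
    - [0, 0, -20, 0]

```text
clock: 25.45
position: [0.502, 0.0437, 0.1345]
tool_rot: [-3.141, 0.0, 1.571]
force: [-0.1, -0.3, -1.9]
grip_width: 0.0189
finger_force: 78.4
```

>>> move_arm:
  moves:
    - [0, 0, -4, 0]
    - [0, 0, -8, 0]
    - [0, 0, -12, 0]
    - [0, 0, -16, 0]
    - [0, 0, -20, 0]
    - [0, 0, -24, 0]
    - [0, 0, -28, 0]
    - [0, 0, -32, 0]
    - [0, 0, -35, 0]
    - [0, 0, -37, 0]
    - [0, 0, -37, 0]

```text
clock: 26.82
position: [0.5021, 0.0437, 0.0976]
tool_rot: [-3.141, -0.0, 1.571]
force: [0.2, -0.2, -1.5]
grip_width: 0.019
finger_force: 78.4
```

>>> move_arm:
  moves:
    - [0, 0, -0.6, 0]
    - [0, 0, -1.2, 0]
    - [0, 0, -1.8, 0]
    - [0, 0, -2.2, 0]
    - [0, 0, -2.2, 0]

```text
clock: 27.45
position: [0.5021, 0.0437, 0.0954]
tool_rot: [-3.142, 0.0, 1.571]
force: [1.0, -0.6, -1.0]
grip_width: 0.0191
finger_force: 78.4
```

>>> move_arm:
  moves:
    - [0, 0, -0.3, 0]
    - [0, 0, -0.6, 0]
    - [0, 0, -0.9, 0]
    - [0, 0, -0.9, 0]

```text
clock: 27.95
position: [0.5021, 0.0437, 0.0947]
tool_rot: [3.141, 0.0, 1.571]
force: [-1.9, 0.4, 4.2]
grip_width: 0.0186
finger_force: 78.9
```

Home, with the shoulder pressing on the holder at about 6 N. Releasing.

>>> move_arm:
  moves:
    - [0, 0, 0.2, 0]
    - [0, 0, 0.2, 0]
    - [0, 0, 0.2, 0]
    - [0, 0, 0.2, 0]
    - [0, 0, 0.2, 0]
    - [0, 0, 0.2, 0]
    - [0, 0, 0.2, 0]
    - [0, 0, 0.2, 0]
    - [0, 0, 0.2, 0]
  gripper: 1

```text
clock: 29.08
position: [0.5021, 0.0437, 0.0948]
tool_rot: [-3.142, 0.0, 1.571]
force: [-1.3, 0.3, -0.5]
grip_width: 0.0854
finger_force: 0.0
```

>>> move_arm:
  moves:
    - [0, 0, 5, 0]
    - [0, 0, 15, 0]
    - [0, 0, 30, 0]
    - [0, 0, 45, 0]
    - [0, 0, 65, 0]
    - [0, 0, 85, 0]
    - [0, 0, 105, 0]
    - [0, 0, 125, 0]
    - [0, 0, 145, 0]
    - [0, 0, 160, 0]
    - [0, 0, 160, 0]

```text
clock: 30.45
position: [0.5025, 0.0438, 0.2558]
tool_rot: [3.14, 0.0, 1.571]
force: [-0.1, 0.0, -0.2]
grip_width: 0.0859
finger_force: 0.0
```

>>> move_arm:
  moves:
    - [-5, -30, 0, 0]
    - [-15, -70, 0, 0]
    - [-30, -115, 0, 0]
    - [-45, -160, 0, 0]
    - [-60, -205, 0, 0]
    - [-75, -250, 0, 0]
    - [-90, -295, 0, 0]
    - [-105, -340, 0, 0]
    - [-120, -380, 0, 0]
    - [-125, -400, 0, 0]
    - [-125, -400, 0, 0]

```text
clock: 31.82
position: [0.3766, -0.3569, 0.2541]
tool_rot: [-3.141, -0.001, 1.569]
force: [1.0, 0.9, -0.3]
grip_width: 0.0853
finger_force: 0.0
```

Run:
```python
from h import *
np.set_printoptions(precision=4,suppress=True)
s=monitor.observe(); print({k:s[k] for k in("clock","position","force","grip_width")})
a,b=grab_frame("scene"),grab_frame("top")
for n,i in(("scene",a),("top",b)):
    for c in("red","orange"): print(n,c,[x for x in blobs(i,c,3) if 215<x[0]<350 and 150<x[1]<260])
o=np.hstack([cv2.resize(a[140:280,200:333],(399,420),interpolation=cv2.INTER_CUBIC),cv2.resize(b[155:255,200:295+0],(399,420),interpolation=cv2.INTER_CUBIC)])
o=np.hstack([cv2.resize(a[140:280,200:333],(399,420),interpolation=cv2.INTER_CUBIC),cv2.resize(b[150:255,230-15:330],(400,420),interpolation=cv2.INTER_CUBIC)])
cv2.imwrite("pics/end.png",o)
```

```text
{'clock': 31.825, 'position': array([ 0.3766, -0.3569,  0.2541]), 'force': array([ 1.011 ,  0.9264, -0.2652]), 'grip_width': 0.08533047433745283}
scene red [(239.49, 223.24, 191, (234, 213, 11, 22)), (314.3, 204.36, 360, (308, 190, 15, 30)), (224.86, 177.29, 7, (223, 176, 5, 4)), (344.64, 179.44, 324, (338, 166, 15, 29))]
scene orange [(303.2, 192.92, 25, (301, 190, 6, 7))]
top red [(286.56, 238.13, 165, (281, 231, 13, 16)), (330.6, 236.6, 171, (324, 229, 15, 16)), (228.62, 206.33, 92, (224, 201, 10, 12))]
top orange [(305.88, 213.44, 25, (303, 212, 7, 4))]
```

View pics/end.png

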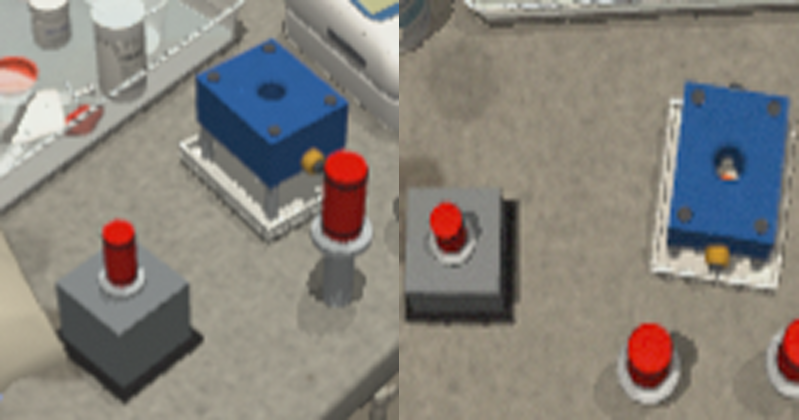

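The drift is back at its original pixels: scene (239.5,223.2), top (228.6,206.3). Through the bore the top view shows the white tray floor at crop (728,165), with a little orange at the side: the plug in the tray. Handing in.

```bash
python3 -c "
from workcell import bot
print(bot.job_done())"
```

```text
the job is handed in; nothing more can be done
None
```

I drove the plug out of the bore into the catch tray, held the shoulder on the block at about 15 N for over half a second, stood the drift fully home in its holder and let go, then handed the job in at about 32 s; no result came back.

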